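# Quarantine the failed converter modules

## Robot

A 6-joint arm with a two-finger parallel gripper is mounted at the origin on the work surface. World frame = base frame: x ahead of the robot, y to its left, z up, the work surface at z = 0. Lengths are in m, angles in rad, forces in N, time in s.
With the tool pointing down it reaches from about 0.35 to 0.775 m from the base axis. Payload 7.3 kg.
Tool frame: the origin (TCP) lies at the centre of the arm's flange, where the gripper is bolted on; the fingertips stand 178 mm ahead of it and the grasp point (between the pads) lies 159 mm ahead of it (tip_extent is the distance from the TCP to the fingertips, in m); z points along the fingers, y is the line along which they close (so a half turn about z gives the same grasp; the last joint's range is limited). The gripper opens to 92 mm and grips with 3 to 60 N. Pads are 19 mm wide; open, the fingers measure 130 mm over their backs; the gripper's body (75 mm by 190 mm) begins 47 mm behind the grasp point.
Start: joints at [1.193, 0.342, 1.524, -0, 1.275, -0.146], TCP at [0.121, 0.511, 0.405] pointing down, gripper open.
Joint ranges: [-2.53, 2.53], [-0.77, 2.02], [0.04, 2.7], [-1, 4.14], [0.28, 2.66], [-3.11, 3.11]. Speed limits (rad/s): [2.57, 2.57, 3.14, 3.14, 3.14, 3.14].

## Interface

Orientations are given as [roll, pitch, yaw] about the fixed x, y, z axes, in that order (R = Rz(yaw) Ry(pitch) Rx(roll)).
In Python, from cell import * gives the robot as it stands.
- The arm moves only by the tool arm_command, never from a script. Its arguments are lists of equal length, an entry for each row: "xyz": the shift along the world's x, y, z in mm, a list of three; "spin": the turn about the world's z in degrees. In form: {"xyz": [[tx, ty, tz], ...], "spin": [spin, ...]}. A call has 1 to 20 rows; each row shifts and turns the commanded pose from where the row before left it; what a row does not reach is not made up. A row lasts 1/10 s, in which the tool goes at most 50 mm and 8.59 degrees, less where a joint would pass 70% of its speed; a pose out of reach is approached as far as the arm can. A call with a gripper value outside its range is refused whole. "jaw" is the opening, from -1 (shut) to 1 (fully open), set as the call begins (left out, the last holds). The fingers move at their own pace and stop on an object; "squeeze" is the grip in N (left out, the last holds). Time passes only in rows, so rows that do not move let the fingers close. It gives the time, the measured TCP pose, the force, the opening and the grip force at its end, in the units of the state.
- observe(): the state, without advancing time (a new reading comes with each control period).
- read_camera(name): name is "side" or "top"; returns a dict with "img" (480x640x3 uint8, red, green, blue), "depth" (480x640 float32, m along the optical axis (not along the pixel's ray), 0 where there is no reading), "fx", "fy", "cx", "cy" (pixels), "world_from_camera" (4x4, takes a point from camera to world coordinates). Camera axes: x right, y up, looking along -z (the intrinsics and any distortion apply to the point x, -y, -z); pixel columns grow to the right and rows downward; lengths in m; the calibration is good to about 2 mm. A picture is of the moment at which its call begins.
- hand_in(): hands the job in; it is judged then, once.
The state is a dict: "time": time; "qpos": joint angles; "qvel": joint speeds; "joint_efforts": joint torques, N m; "tool_pos": TCP position; "tool_rot": TCP orientation; "contact_force": force on the tool from outside, world axes, zero at the start; "torque": the same for the moment, N m; "opening": finger opening in m; "grip_force": force on a finger pad.
Only numpy, scipy, OpenCV 4.12 (cv2) and the standard library are available. Lean on these libraries where they do the work, as an engineer would, in place of code of your own. Each camera call takes 0.05 s, during which the arm holds its last target. There are 200 camera calls.

## Task

Put every failed converter module into the locked quarantine bin: the ones lying loose on the bench, and the last one, which is still in the drawer of the test box. Push each one in from the bin's loading shelf through the one-way flap until it has gone down inside and the flap has shut behind it; grip and push gently, with no more than 30 N of grip, since the cases crack easily and still go to failure analysis. Leave the test box with its drawer fully shut, and leave the passed modules in their tray and the other things on the bench where they are.

Things in the scene. Friction and masses are not known exactly. Their poses are not given: they have to be found in the camera images.
- bin: locked quarantine bin on the bench, fixed: grey steel box 400 (x) x 150 (y) x 200 mm high, clear upper sides, clear fixed cover. Origin at bench level, 120 mm behind the outer face of its front wall (own x = -120; back at +280 mm); things go in along own +x, only through the opening in the front wall (see mouth), reached from the loading shelf in front of it
- shelf_mid (a point): middle of the top of the bin's open loading shelf, 130 mm above the bench; axes as the bin's. The shelf runs 65 mm either way along x, from its open outer end to the front wall, with 118 mm clear between side cheeks 12 mm high
- mouth (a point): middle of the lower edge of the bin's opening, in the wall's outer face, level with the shelf; axes as the bin's. Opening 106 wide x 63 mm high, wall 4 mm, bin top 7 mm above the opening. Inside, a slippery sill runs level for 16 mm, then a slippery 36 degree slide leads down: a module whose middle has passed the sill tips and slides down by itself
- flap (a joint): angle of the sprung, polished steel flap (102 wide x 58 mm high) that closes the bin's opening, hinged along its top edge: 0 hanging shut, up to 1.45 swung inwards. Opens inwards only; a weak spring (0.3 to 1 N at the lower edge) shuts it when nothing lies under it; a module passing under it holds it at about 1.1
- testbox: shielded test box, grey, 240 deep (x) x 180 wide (y) x 115 mm high, fixed to the bench, with one drawer whose aluminium front plate is at own x = -120 mm when shut. Origin at the centre of its underside; the drawer comes out along its own -x
- drawer (a joint): how far the test box's drawer is out: 0 shut, at most 0.15 m; stays where it is left, moves with 2 to 3 N. Its tray (146 mm wide inside, floor 24 mm above the bench, side walls 22 mm high) is reached from above once the drawer is out
- drawer_handle (a point): middle of the drawer's bar handle, a round bar 90 mm long along the test box's y, its middle line 35 mm in front of the front plate and 85 mm above the bench; axes as the test box's
- unit0: failed module flat in the drawer, lengthwise along its travel, about 45 mm before the test box origin when shut: a 90 x 54 x 6 mm green circuit board with a white case 84 (along x) x 40 (along y) x 30 mm on top, 36 mm high in all, 0.2 kg. Origin at the centre of its underside, x along its length; ends alike. Over 80 N from the fingers, both pads added (a 40 N grip), cracks the case
- unit1: failed module flat on the open bench between bin and test box (absent in some starts: None): a 90 x 54 x 6 mm green circuit board with a white case 84 (along x) x 40 (along y) x 30 mm on top, 36 mm high in all, 0.2 kg. Origin at the centre of its underside, x along its length; ends alike. Over 80 N from the fingers, both pads added (a 40 N grip), cracks the case
- unit2: failed module flat on the open bench between bin and test box (absent in some starts: None): a 90 x 54 x 6 mm green circuit board with a white case 84 (along x) x 40 (along y) x 30 mm on top, 36 mm high in all, 0.2 kg. Origin at the centre of its underside, x along its length; ends alike. Over 80 N from the fingers, both pads added (a 40 N grip), cracks the case
- unit3: failed module flat on the open bench between bin and test box (absent in some starts: None): a 90 x 54 x 6 mm green circuit board with a white case 84 (along x) x 40 (along y) x 30 mm on top, 36 mm high in all, 0.2 kg. Origin at the centre of its underside, x along its length; ends alike. Over 80 N from the fingers, both pads added (a 40 N grip), cracks the case
- good1: a module that passed, lying in the black tray; not to be touched; otherwise like the failed ones
- good2: a module that passed, lying in the black tray; not to be touched; otherwise like the failed ones
- tray: flat black open tray 116 (x) x 148 (y) x 30 mm at the far side of the bench holding the two modules that passed; fixed. Origin at the centre of its underside
- meter: hand-held orange multimeter lying on its back, 190 (own x) x 90 x 40 mm, a bystander; origin at the centre of its underside
- spool: steel-coloured solder spool standing upright, 60 mm across, 54 mm high, a bystander; origin at the centre of its underside
- partbox: small red open box 55 x 55 x 45 mm, a bystander; origin at the centre of its underside
- driver: screwdriver lying on the bench, a bystander
Things that resemble listed ones, but are neither listed nor needed, are in the scene too. Leave any brown look-alike of the unit3 alone.

How it is judged:
On the way, in this order (a step that is already met when the one before it is completed fails the run):
1. the drawer of the test box is pulled well out (value of joint drawer above 0.11 m), for 0.2 s.
2. the module from the drawer is inside the quarantine bin (x of unit0 in the frame of bin between -0.07 and 0.28 m and y of unit0 in the frame of bin between -0.075 and 0.075 m and height (world z) of unit0 below 0.19 m), for 0.2 s.
At the end, for the whole second after the job is handed in: every failed module lies at rest inside the quarantine bin (its middle at least 50 mm behind the front wall's outer face, below the cover), the flap hangs shut (under 0.1 rad) and the drawer is shut to within 8 mm (all of step 2 and x of unit1 in the frame of bin between -0.07 and 0.28 m and y of unit1 in the frame of bin between -0.075 and 0.075 m and height (world z) of each of unit1, unit2, unit3 below 0.19 m and x of unit2 in the frame of bin between -0.07 and 0.28 m and y of unit2 in the frame of bin between -0.075 and 0.075 m and x of unit3 in the frame of bin between -0.07 and 0.28 m and y of unit3 in the frame of bin between -0.075 and 0.075 m and linear speed of each of unit0, unit1, unit2, unit3 below 0.02 m/s and value of joint flap below 0.1 rad and value of joint drawer below 0.008 m); the robot touches nothing.
It fails at once if a module is squeezed or pushed by the fingers with more than 80 N, both pads added (contact force between the fingers and unit0 above 80 N or contact force between the fingers and unit1 above 80 N or contact force between the fingers and unit2 above 80 N or contact force between the fingers and unit3 above 80 N).
It fails at once if a passed module is moved by more than 30 mm (distance of any of good1, good2 from where it was at the start of the episode above 0.03 m).
It fails at once if a bystander is knocked more than 50 mm from its place (distance of any of meter, spool, partbox, driver from where it was at the start of the episode above 0.05 m).
Of unit1, unit2, unit3 only 2 to 3 are there at a start; the rules pass over those that are not, and their reading is None.
At some moment in a run one of unit1, unit2, unit3 may be knocked a few centimetres aside while the robot is not near it.
It also fails if it takes over 210 s, if anything falls off the work surface, if the arm or the gripper's body presses on something with over 40 N, if the wrist force passes 120 N, or if a joint passes its speed limit or range.

## Working session

There is one attempt and no reset: what is moved stays moved. The work goes in short steps, Python scripts to look and compute and a tool call to move; the robot and the scene stay as the last step left them, time stands still between calls to the robot, and variables do not carry over. Pictures are saved under pics/ and viewed, at most 14 in all, crops included, and the job is handed in when it is done.

Besides the shell and the picture viewer there is one more tool, called in YAML: its name, and indented under it one key for each argument. arm_command: Moves the arm, as the interface text tells. Its arguments: {"type":"object","properties":{"xyz":{"type":"array","items":{"type":"array","items":{"type":"number"}}},"spin":{"type":"array","items":{"type":"number"}},"jaw":{"type":"number"},"squeeze":{"type":"number"}},"required":["xyz","spin"]}

```bash
mkdir -p pics; ls
cat > h.py <<'E'
from cell import *
import numpy as np, cv2
def cap(n,tag):
    c=read_camera(n); cv2.imwrite(f'pics/{tag}.png',c['img'][:,:,::-1]); np.savez(f'/tmp/{tag}.npz',**c); return c
def load(tag): return dict(np.load(f'/tmp/{tag}.npz'))
def P(c,u,v,z=None):
    # world point at pixel: from depth, or on plane z
    M=c['world_from_camera']; d=np.array([(u-c['cx'])/c['fx'],-(v-c['cy'])/c['fy'],-1.0])
    if z is None:
        w=c['depth'][int(v),int(u)]
        return (M@np.r_[d*w,1])[:3]
    r=M[:3,:3]@d; o=M[:3,3]; return o+r*(z-o[2])/r[2]
def cloud(c):
    v,u=np.mgrid[:480,:640]; w=c['depth']
    X=np.stack([(u-c['cx'])/c['fx']*w,-(v-c['cy'])/c['fy']*w,-w],-1)
    M=c['world_from_camera']; return X@M[:3,:3].T+M[:3,3]
E
python3 - <<'E'
from h import *
print(observe())
for n in('top','side'):
    c=cap(n,n+'0'); print(n,{k:v for k,v in c.items() if k not in('img','depth')})
E
```

```text
pics
{'time': 0.0, 'qpos': array([ 1.19299393e+00,  3.42704873e-01,  1.52505536e+00, -1.81477065e-05,
        1.27538009e+00, -1.45977270e-01]), 'qvel': array([-0.00133433, -0.00043139,  0.00039836, -0.00071697, -0.00193657,
       -0.00188091]), 'joint_efforts': array([-2.93070188e-04, -4.31248283e+01, -2.44217795e+01,  7.16986391e-02,
        5.60808205e-02, -1.54386389e-04]), 'tool_pos': array([0.12053506, 0.51082423, 0.40404063]), 'tool_rot': array([-3.14005892e+00, -2.07954269e-04,  2.90977267e+00]), 'contact_force': array([ 0.92207351,  0.17329187, -0.50482504]), 'torque': array([0.00954998, 0.02690362, 0.02314531]), 'grip_force': 0.0, 'opening': 0.09182784777347133}
top {'fx': 440.73025463218215, 'fy': 440.73025463218215, 'cx': 325.06874043141875, 'cy': 245.20076426252595, 'world_from_camera': array([[ 0.01299255,  0.98321363, -0.18199492,  0.27572627],
       [-0.99970661,  0.00905179, -0.02246705, -0.09901324],
       [-0.02044253,  0.18223343,  0.98304277,  1.2475611 ],
       [ 0.        ,  0.        ,  0.        ,  1.        ]])}
side {'fx': 562.096336614821, 'fy': 562.096336614821, 'cx': 319.9387856105695, 'cy': 238.20909120743497, 'world_from_camera': array([[ 0.81197727,  0.40969381, -0.41574499,  0.01038963],
       [-0.58359358,  0.55695448, -0.59094859, -0.80868497],
       [-0.01055695,  0.72246293,  0.69132906,  0.99269039],
       [ 0.        ,  0.        ,  0.        ,  1.        ]])}
```

View pics/top0.png

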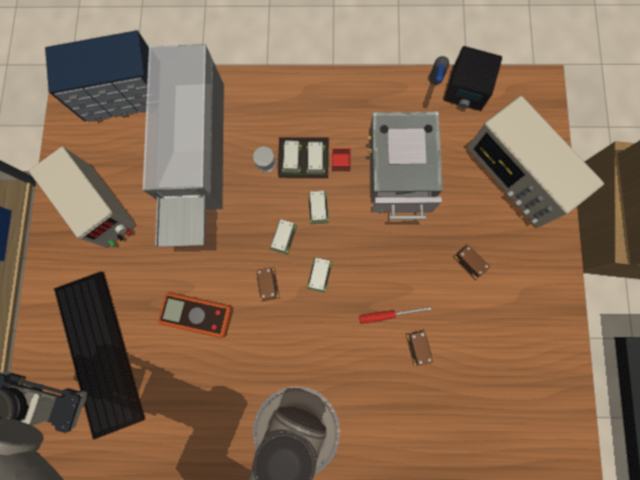

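View pics/side0.png

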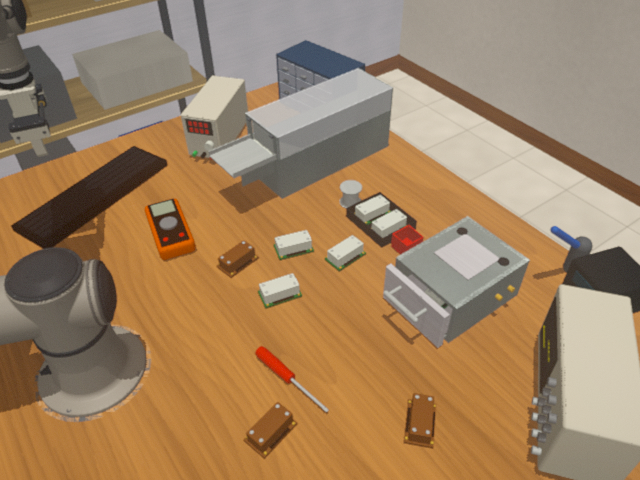

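The top view looks down with +x up in the picture and +y to the left. The bin is at (180,120), with its shelf at (180,220). The test box is at (405,160) and its handle at (407,216). Three loose white units lie at (318,206), (283,236) and (319,274). The brown look-alikes are at (267,283), (472,260) and (419,347), the meter at (195,315), and the spool at (263,157). The tray is at (303,158), the partbox at (341,159) and the driver at (395,315).

```bash
cat >> h.py <<'E'
def units(c,zlo=.028,zhi=.044,box=None):
    X=cloud(c); im=c['img'].astype(int); z=X[...,2]
    m=((im.min(-1)>140)&(im.max(-1)-im.min(-1)<50)&(z>zlo)&(z<zhi)).astype(np.uint8)
    n,l,s,ce=cv2.connectedComponentsWithStats(m)
    for i in range(1,n):
        if s[i,4]<120 : continue
        p=X[l==i]; r=cv2.minAreaRect((p[:,:2]*1000).astype(np.float32)); b=cv2.boxPoints(r)
        e=[b[1]-b[0],b[2]-b[1]]; L=max(e,key=np.linalg.norm)
        print('px',ce[i].round(),'xy',np.round(r[0],1),'size',np.round(r[1]),'z',np.median(p[:,2]).round(4),'yaw',round(np.degrees(np.arctan2(L[1],L[0]))%180,1))
E
python3 - <<'E'
from h import *
c=load('top0'); units(c)
X=cloud(c)
def rect(n,u0,u1,v0,v1,z0,z1):
    p=X[v0:v1,u0:u1].reshape(-1,3); p=p[(p[:,2]>z0)&(p[:,2]<z1)]
    if len(p)<5: print(n,len(p));return
    r=cv2.minAreaRect((p[:,:2]*1000).astype(np.float32)); print(n,len(p),np.round(r[0]),np.round(r[1]),round(r[2],1),np.median(p[:,2]).round(4))
rect('shelf',140,220,188,260,.120,.136)
rect('cheek',140,220,188,260,.137,.15)
rect('bintop',130,230,30,200,.19,.21)
rect('testbox top',360,450,100,215,.108,.122)
rect('plate/handle',380,450,205,225,.075,.098)
rect('tray',270,335,130,185,.01,.05)
rect('partbox',325,355,145,175,.035,.055)
rect('spool',248,280,142,175,.045,.065)
rect('meter',150,240,285,345,.025,.055)
rect('brown',250,280,262,305,.02,.045)
for q in [(407,218),(395,218),(420,216),(391,212),(425,209),(180,205),(180,235)]: print(q,P(c,*q).round(4))
im=c['img']
cv2.imwrite('pics/cropA.png',cv2.resize(im[20:260,130:450,::-1],(800,600),interpolation=cv2.INTER_CUBIC))
E
```

```text
px [291. 155.] xy [768.   31.7] size [38. 82.] z 0.0407 yaw 178.1
px [315. 156.] xy [763.3 -38.7] size [79. 35.] z 0.0405 yaw 1.0
px [318. 205.] xy [616.6 -48.9] size [83. 39.] z 0.0367 yaw 5.0
px [282. 235.] xy [529.2  50.2] size [39. 83.] z 0.0365 yaw 164.0
px [319. 274.] xy [420.3 -55.7] size [39. 82.] z 0.0366 yaw 167.5
shelf 2298 [554. 302.] [155. 152.] 3.7 0.1308
cheek 292 [547. 296.] [146. 149.] 8.3 0.1419
bintop 8585 [806. 315.] [411. 153.] 2.7 0.201
testbox top 5502 [ 733. -292.] [258. 181.] 1.0 0.1159
plate/handle 278 [ 585. -300.] [ 43. 158.] 0.9 0.0883
tray 1596 [766.  -0.] [189. 119.] 88.5 0.0357
partbox 125 [ 762. -108.] [66. 64.] 0.5 0.0438
spool 320 [755. 109.] [58. 59.] 61.8 0.0547
meter 2265 [303. 284.] [191.  90.] 78.4 0.0428
brown 461 [392.  90.] [84. 41.] 11.9 0.0365
(407, 218) [ 0.5674 -0.2928  0.0864]
(395, 218) [ 0.5668 -0.2603  0.088 ]
(420, 216) [ 0.5718 -0.3268  0.0921]
(391, 212) [ 0.604  -0.2599  0.0102]
(425, 209) [ 0.6066 -0.3524  0.0364]
(180, 205) [0.5879 0.3124 0.1271]
(180, 235) [0.5061 0.3052 0.1304]
```

View pics/cropA.png

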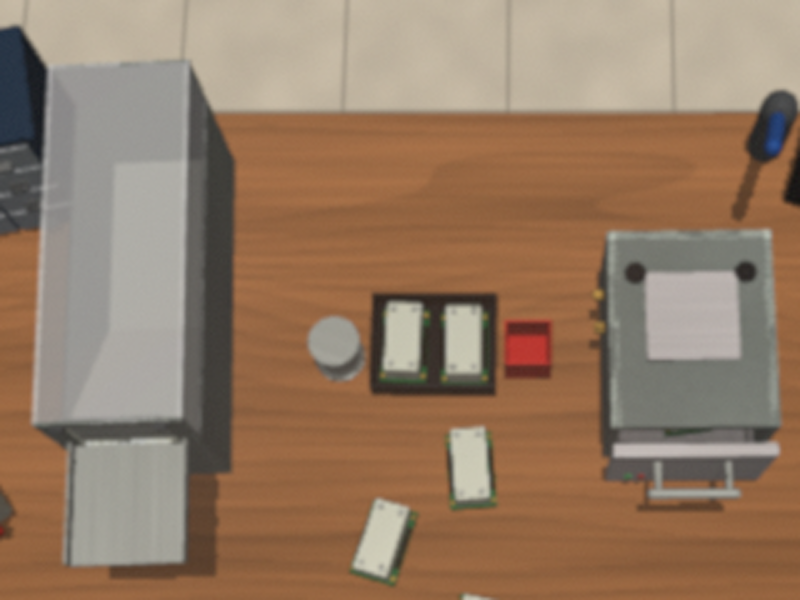

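The crop shows the drawer already slightly open, with its plate near crop (695,452) and the bar at about crop (694,493). The bin's front-top edge runs from crop (35,425) to (183,420), and the shelf from crop (66,440) to (186,562). The unit tops all measure 36-37 mm high and 83x39 mm, which matches the sizes given.

arm_command:
  xyz:
    - [28, -21, 0]
    - [28, -21, 0]
    - [28, -21, 0]
    - [28, -21, 0]
    - [28, -21, 0]
    - [28, -21, 0]
    - [28, -21, 0]
    - [28, -21, 0]
    - [28, -21, 0]
    - [28, -21, 0]
    - [7, -38, 0]
    - [7, -38, 0]
    - [7, -38, 0]
    - [7, -38, 0]
    - [7, -38, 0]
    - [7, -38, 0]
    - [7, -38, 0]
    - [7, -38, 0]
    - [0, 0, 0]
  spin: [0.7, 0.7, 0.7, 0.7, 0.7, 0.7, 0.7, 0.7, 0.7, 0.7, 0.7, 0.7, 0.7, 0.7, 0.7, 0.7, 0.7, 0.7, 0]
  jaw: -1

```text
time: 2.0
tool_pos: [0.4572, -0.0065, 0.4044]
tool_rot: [-3.14, -0.0, 3.125]
contact_force: [0.3, -0.2, -0.3]
opening: 0.0003
grip_force: 0.0
```

Run:
```python
from h import *
c=load('top0'); s=load('side0')
f=lambda a,b:(130+a*.4,20+b*.4)
def pr(n,q,z): print(n,P(c,*f(*q),z).round(4))
for n,q in dict(FL=(35,425),FR=(183,420),BL=(48,66),BR=(190,62)).items(): pr(n,q,.2)
for n,q in dict(sBL=(68,442),sBR=(187,437),sFL=(65,565),sFR=(185,562)).items(): pr(n,q,.142)
for n,q in dict(hL=(648,493),hR=(740,493)).items(): pr(n,q,.085)
for n,q in dict(tFL=(608,430),tFR=(777,428),tBL=(610,232),tBR=(770,232)).items(): pr(n,q,.115)
for n,q in dict(pL=(612,458),pR=(778,456),pL2=(612,446),pR2=(778,444)).items(): pr(n,q,.11)
X=cloud(c)
# bin top edges: fit right/left edges by row of the cloud
for v in (40,70,100,130,160,185):
    r=X[v,130:230]; k=np.where((r[:,2]>.19)&(r[:,2]<.21))[0]
    print(v,r[k[0]].round(3),r[k[-1]].round(3))
# plate top points
for u in (380,400,420,436):
    print(u,[tuple(X[v,u].round(3)) for v in range(196,206,2)])
# side view bar
print(observe()['tool_pos'],observe()['tool_rot'],observe()['opening'])
```

```text
FL [0.6057 0.379  0.2   ]
FR [0.6118 0.2306 0.2   ]
BL [1.0037 0.4003 0.2   ]
BR [1.0082 0.2484 0.2   ]
sBL [0.6056 0.3688 0.142 ]
sBR [0.6119 0.2434 0.142 ]
sFL [0.4743 0.361  0.142 ]
sFR [0.4786 0.2371 0.142 ]
hL [ 0.5696 -0.2451  0.085 ]
hR [ 0.5704 -0.3442  0.085 ]
tFL [ 0.6309 -0.1997  0.115 ]
tFR [ 0.6343 -0.3791  0.115 ]
tBL [ 0.8585 -0.2034  0.115 ]
tBR [ 0.8589 -0.3792  0.115 ]
pL [ 0.6014 -0.2042  0.11  ]
pR [ 0.6049 -0.3803  0.11  ]
pL2 [ 0.6147 -0.2043  0.11  ]
pR2 [ 0.6182 -0.3808  0.11  ]Traceback (most recent call last):
  File "<stdin>", line 14, in <module>
IndexError: index 0 is out of bounds for axis 0 with size 0
```

arm_command:
  xyz:
    - [16.4, -36, 0]
    - [16.4, -36, 0]
    - [16.4, -36, 0]
    - [16.4, -36, 0]
    - [16.4, -36, 0]
    - [16.4, -36, 0]
    - [16.4, -36, 0]
    - [16.4, -36, 0]
    - [0, 0, -20]
    - [0, 0, -20]
    - [0, 0, -20]
    - [0, 0, 0]
  spin: [0.1, 0.1, 0.1, 0.1, 0.1, 0.1, 0.1, 0.1, 0, 0, 0, 0]

```text
time: 3.2
tool_pos: [0.5875, -0.2899, 0.341]
tool_rot: [3.137, -0.006, -3.139]
contact_force: [-0.7, -0.0, 0.5]
opening: 0.0004
grip_force: 0.0
```

Run:
```python
from h import *
c=cap('side','side1'); im=c['img']
cv2.imwrite('pics/s1c.png',cv2.resize(im[150:390,320:600,::-1],(700,600),interpolation=cv2.INTER_CUBIC))
for z in (.085,):
  M=c['world_from_camera']
  for p in [(.569,-.25,z),(.569,-.34,z),(.588,-.294,z),(.603,-.294,.11)]:
    q=np.linalg.inv(M)@np.r_[p,1]; print(p, c['cx']-c['fx']*q[0]/q[2]-320, c['cy']+c['fy']*q[1]/q[2]-150,'x2.5')
```

```text
(0.569, -0.25, 0.085) 64.71079678235333 142.88853207105296 x2.5
(0.569, -0.34, 0.085) 93.71364713715343 170.23361941090582 x2.5
(0.588, -0.294, 0.085) 85.42919501537534 151.75444513867495 x2.5
(0.603, -0.294, 0.11) 92.01301087407342 140.63698476731724 x2.5
```

View pics/s1c.png

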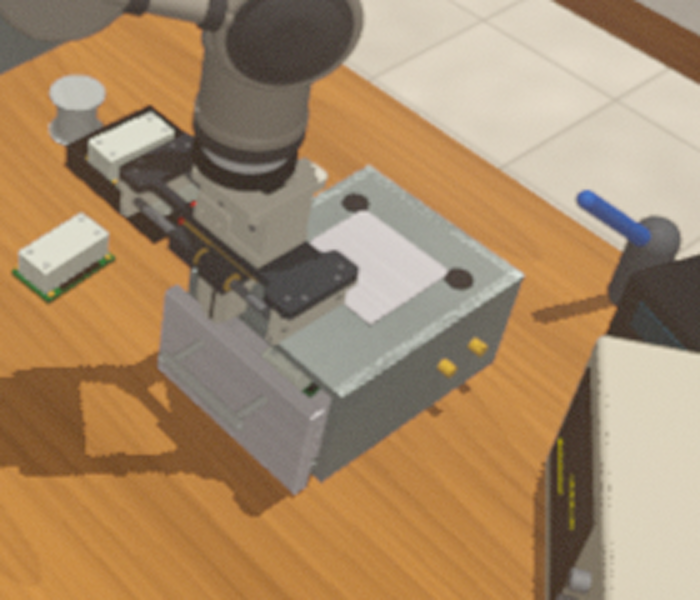

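The crop shows the bar from about (165,357) to (240,420), where I predicted it. The closed fingertips at (213,300) are above the gap between bar and plate, so I can go down.

arm_command:
  xyz:
    - [0, 0, -10]
    - [0, 0, -10]
    - [0, 0, -10]
    - [0, 0, -10]
    - [0, 0, -10]
    - [0, 0, -10]
    - [0, 0, -10]
    - [0, 0, -10]
    - [0, 0, -10]
    - [0, 0, -8]
    - [0, 0, 0]
  spin: [0, 0, 0, 0, 0, 0, 0, 0, 0, 0, 0]

```text
time: 4.35
tool_pos: [0.5875, -0.2909, 0.2452]
tool_rot: [3.14, -0.002, -3.14]
contact_force: [0.1, 0.2, -1.0]
opening: 0.0004
grip_force: 0.0
```

arm_command:
  xyz:
    - [-4, 0, 0]
    - [-8, 0, 0]
    - [-8, 0, 0]
    - [-8, 0, 0]
    - [-8, 0, 0]
    - [-8, 0, 0]
    - [-8, 0, 0]
    - [-8, 0, 0]
    - [-8, 0, 0]
    - [-8, 0, 0]
    - [-8, 0, 0]
    - [-8, 0, 0]
    - [-8, 0, 0]
    - [-8, 0, 0]
    - [-8, 0, 0]
    - [-4, 0, 0]
    - [0, 0, 0]
  spin: [0, 0, 0, 0, 0, 0, 0, 0, 0, 0, 0, 0, 0, 0, 0, 0, 0]

```text
time: 6.05
tool_pos: [0.467, -0.2908, 0.2465]
tool_rot: [3.14, -0.001, -3.14]
contact_force: [-0.0, -0.3, 0.4]
opening: 0.0005
grip_force: 0.0
```

Run:
```python
from h import *
c=cap('top','top2'); X=cloud(c)
p=X[150:290,350:470].reshape(-1,3); p=p[(abs(p[:,1]+.29)<.09)]
for a in np.arange(.40,.66,.01):
    k=p[abs(p[:,0]-a)<.005]; print(round(a,2),len(k),np.percentile(k[:,2],[10,50,90]).round(3) if len(k) else '')
units(c,.05,.068)
```

```text
0.4 172 [0.428 0.508 0.52 ]
0.41 198 [0.399 0.426 0.51 ]
0.42 241 [0.398 0.419 0.503]
0.43 389 [0.284 0.413 0.432]
0.44 395 [0.326 0.42  0.432]
0.45 425 [0.348 0.425 0.431]
0.46 425 [0.402 0.425 0.431]
0.47 350 [0.414 0.426 0.43 ]
0.48 280 [0.417 0.426 0.43 ]
0.49 268 [0.179 0.426 0.431]
0.5 224 [0.175 0.422 0.432]
0.51 135 [0.399 0.422 0.432]
0.52 78 [0.004 0.419 0.427]
0.53 48 [0.    0.044 0.419]
0.54 48 [-0.001  0.023  0.043]
0.55 68 [-0.001  0.023  0.029]
0.56 81 [0.    0.024 0.029]
0.57 90 [0.001 0.023 0.036]
0.58 94 [0.001 0.024 0.035]
0.59 109 [0.    0.025 0.047]
0.6 113 [-0.     0.026  0.059]
0.61 130 [0.001 0.026 0.062]
0.62 114 [-0.     0.025  0.061]
0.63 166 [0.003 0.026 0.112]
0.64 495 [0.023 0.111 0.118]
0.65 428 [0.023 0.112 0.117]
px [263. 156.] xy [757.1 109.6] size [52. 53.] z 0.0549 yaw 179.6
```

arm_command:
  xyz:
    - [4, 0, 0]
    - [0, 0, 20]
    - [0, 0, 25]
    - [0, 0, 25]
    - [0, 0, 25]
    - [0, 0, 25]
    - [0, 0, 25]
    - [0, 0, 15]
    - [-6, 35, 0]
    - [-6, 35, 0]
    - [-6, 35, 0]
    - [-6, 35, 0]
    - [-6, 35, 0]
    - [-6, 35, 0]
    - [-6, 35, 0]
    - [-6, 35, 0]
    - [0, 0, 0]
  spin: [0, 0, 0, 0, 0, 0, 0, 0, 0, 0, 0, 0, 0, 0, 0, 0, 0]
  jaw: 0.5

```text
time: 7.8
tool_pos: [0.4231, -0.0078, 0.4069]
tool_rot: [3.14, -0.001, -3.135]
contact_force: [-0.1, -0.4, 0.9]
opening: 0.0693
grip_force: 0.0
```

Run:
```python
from h import *
c=cap('top','top3'); im=c['img']; X=cloud(c)
cv2.imwrite('pics/t3c.png',cv2.resize(im[140:300,340:500,::-1],(600,600),interpolation=cv2.INTER_CUBIC))
units(c,.052,.066); units(c)
p=X[150:300,350:470].reshape(-1,3)
for n,a,b in(('plate',.10,.125),('handle',.08,.096)):
    k=p[(p[:,2]>a)&(p[:,2]<b)&(p[:,0]<.6)]; print(n,len(k),np.percentile(k,[2,50,98],axis=0).round(3).tolist() if len(k) else'')
```

```text
px [263. 156.] xy [755.  110.2] size [51. 54.] z 0.055 yaw 141.2
px [406. 216.] xy [ 579.5 -294.3] size [84. 41.] z 0.0606 yaw 8.8
px [291. 154.] xy [767.3  32.4] size [82. 38.] z 0.0407 yaw 1.4
px [315. 155.] xy [763.3 -38.8] size [78. 35.] z 0.0405 yaw 0.9
px [318. 203.] xy [616.8 -48.9] size [80. 39.] z 0.0368 yaw 5.4
plate 398 [[0.483, -0.379, 0.104], [0.49, -0.295, 0.109], [0.498, -0.212, 0.114]]
handle 295 [[0.444, -0.364, 0.082], [0.453, -0.293, 0.09], [0.485, -0.213, 0.095]]
```

View pics/t3c.png

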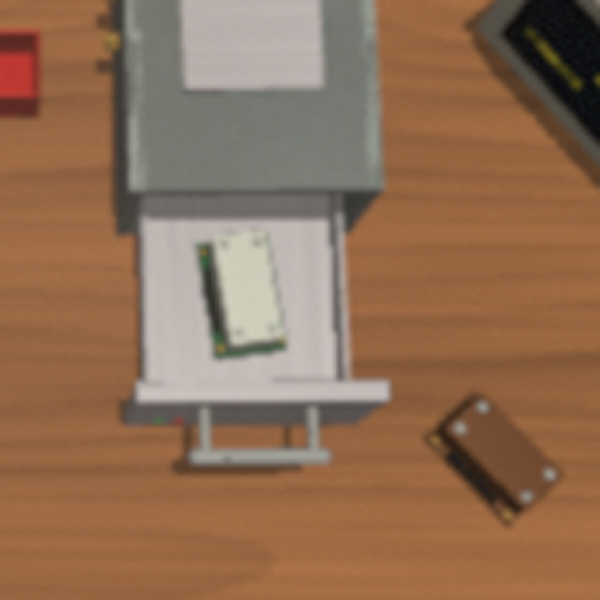

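The crop shows the drawer open, with unit0 at (250,290), yaw about 9° and nothing in the way. I'll grip it 8 mm nearer its front end so the gripper body stays clear of the box.

arm_command:
  xyz:
    - [14.8, -28.8, 0]
    - [14.8, -28.8, 0]
    - [14.8, -28.8, 0]
    - [14.8, -28.8, 0]
    - [14.8, -28.8, 0]
    - [14.8, -28.8, 0]
    - [14.8, -28.8, 0]
    - [14.8, -28.8, 0]
    - [14.8, -28.8, 0]
    - [14.8, -28.8, 0]
    - [0, 0, -30]
    - [0, 0, -30]
    - [0, 0, -20]
    - [0, 0, -20]
    - [0, 0, -10]
    - [0, 0, 0]
    - [0, 0, 0]
  spin: [0.84, 0.84, 0.84, 0.84, 0.84, 0.84, 0.84, 0.84, 0.84, 0.84, 0, 0, 0, 0, 0, 0, 0]

```text
time: 9.55
tool_pos: [0.5719, -0.2997, 0.2973]
tool_rot: [-3.141, 0.001, -2.993]
contact_force: [0.6, -1.0, -0.3]
opening: 0.0687
grip_force: 0.0
```

arm_command:
  xyz:
    - [0, 4, -10]
    - [0, 0, -10]
    - [0, 0, -10]
    - [0, 0, -10]
    - [0, 0, -10]
    - [0, 0, -10]
    - [0, 0, -10]
    - [0, 0, -5]
    - [0, 0, 0]
  spin: [0, 0, 0, 0, 0, 0, 0, 0, 0]

```text
time: 10.45
tool_pos: [0.5716, -0.2949, 0.2207]
tool_rot: [3.14, -0.001, -2.993]
contact_force: [-0.2, 0.7, -0.0]
opening: 0.0692
grip_force: 0.0
```

arm_command:
  xyz:
    - [0, 0, 0]
    - [0, 0, 0]
    - [0, 0, 0]
    - [0, 0, 0]
    - [0, 0, 0]
    - [0, 0, 0]
    - [0, 0, 0]
    - [0, 0, 0]
  spin: [0, 0, 0, 0, 0, 0, 0, 0]
  jaw: -0.4
  squeeze: 18

```text
time: 11.25
tool_pos: [0.5719, -0.2952, 0.2222]
tool_rot: [-3.141, 0.001, -2.993]
contact_force: [-0.8, -1.3, 3.0]
opening: 0.0397
grip_force: 18.0
```

arm_command:
  xyz:
    - [0, 0, 8]
    - [0, 0, 12]
    - [0, 0, 20]
    - [0, 0, 20]
    - [0, 0, 20]
    - [0, 0, 20]
    - [0, 0, 20]
    - [0, 0, 20]
    - [0, 0, 20]
    - [0, 0, 20]
    - [0, 0, 0]
  spin: [0, 0, 0, 0, 0, 0, 0, 0, 0, 0, 0]

```text
time: 12.35
tool_pos: [0.5719, -0.295, 0.4055]
tool_rot: [-3.138, 0.005, -2.993]
contact_force: [0.6, -1.5, -2.1]
opening: 0.0398
grip_force: 18.0
```

arm_command:
  xyz:
    - [-1, 20, 0]
    - [-2.4, 36, 0]
    - [-2.4, 36, 0]
    - [-2.4, 36, 0]
    - [-2.4, 36, 0]
    - [-2.4, 36, 0]
    - [-2.4, 36, 0]
    - [-2.4, 36, 0]
    - [-2.4, 36, 0]
    - [-2.4, 36, 0]
    - [-2.4, 36, 0]
    - [-2.4, 36, 0]
    - [-2.4, 36, 0]
    - [-2.4, 36, 0]
    - [-2.4, 36, 0]
    - [-2.4, 36, 0]
    - [-2, 36, 0]
    - [0, 0, 0]
  spin: [-0.3, -0.35, -0.35, -0.35, -0.35, -0.35, -0.35, -0.35, -0.35, -0.35, -0.35, -0.35, -0.35, -0.35, -0.35, -0.35, -0.15, 0]

```text
time: 14.15
tool_pos: [0.5315, 0.3048, 0.4004]
tool_rot: [3.14, -0.002, -3.088]
contact_force: [0.5, -0.4, -2.7]
opening: 0.04
grip_force: 18.0
```

arm_command:
  xyz:
    - [0, -2, -15]
    - [0, 0, -15]
    - [0, 0, -15]
    - [0, 0, -12]
    - [0, 0, -8]
    - [0, 0, -3]
    - [0, 0, 0]
  spin: [0, 0, 0, 0, 0, 0, 0]

```text
time: 14.85
tool_pos: [0.5328, 0.2988, 0.3335]
tool_rot: [-3.142, -0.0, -3.093]
contact_force: [-0.0, 0.1, -2.5]
opening: 0.0394
grip_force: 18.0
```

Run:
```python
from h import *
o=observe(); print(o['tool_pos'],o['contact_force'])
c=cap('side','side4'); im=c['img']
cv2.imwrite('pics/s4c.png',cv2.resize(im[60:240,150:410,::-1],(780,540),interpolation=cv2.INTER_CUBIC))
```

```text
[0.53283148 0.29882405 0.3335236 ] [-0.00418299  0.10255022 -2.53429686]
```

View pics/s4c.png

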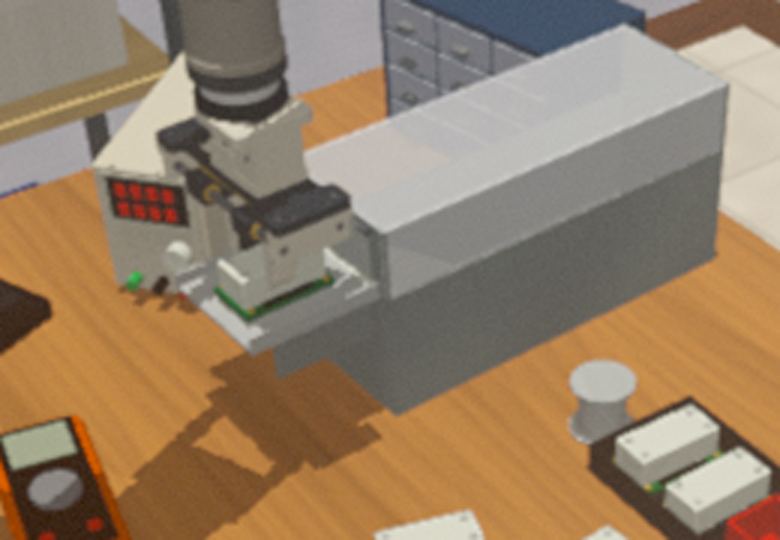

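The crop shows unit0 held level over the shelf at (275,285), lined up with the mouth. Next I feed it under the flap, release it, lift and push from behind.

arm_command:
  xyz:
    - [4, 3, -3]
    - [4, 0.2, 0]
    - [4, 0.2, 0]
    - [4, 0.2, 0]
    - [4, 0.2, 0]
    - [4, 0.2, 0]
    - [4, 0.2, 0]
    - [4, 0.2, 0]
    - [4, 0.2, 0]
    - [4, 0.2, 0]
    - [4, 0.2, 0]
    - [4, 0.2, 0]
    - [4, 0.2, 0]
    - [0, 0, 0]
    - [0, 0, 0]
  spin: [0, 0, 0, 0, 0, 0, 0, 0, 0, 0, 0, 0, 0, 0, 0]

```text
time: 16.4
tool_pos: [0.5848, 0.3043, 0.3305]
tool_rot: [-3.142, -0.0, -3.092]
contact_force: [-1.1, 0.2, -4.4]
opening: 0.0398
grip_force: 18.0
```

arm_command:
  xyz:
    - [0, 0, -1]
    - [0, 0, 0]
    - [0, 0, 0]
    - [0, 0, 0]
    - [0, 0, 0]
  spin: [0, 0, 0, 0, 0]
  jaw: 0.3

```text
time: 16.9
tool_pos: [0.5848, 0.3044, 0.33]
tool_rot: [3.141, 0.001, -3.092]
contact_force: [0.0, -0.5, 0.1]
opening: 0.0598
grip_force: 0.0
```

arm_command:
  xyz:
    - [0, 0, 10]
    - [0, 0, 20]
    - [0, 0, 15]
    - [-15, -0.7, 0]
    - [-15, -0.7, 0]
    - [-15, -0.7, 0]
    - [-15, -0.7, 0]
    - [0, 0, 0]
    - [0, 0, -20]
    - [0, 0, -20]
    - [0, 0, -13]
    - [0, 0, 0]
  spin: [0, 0, 0, 0, 0, 0, 0, 0, 0, 0, 0, 0]
  jaw: -1

```text
time: 18.1
tool_pos: [0.525, 0.3014, 0.32]
tool_rot: [-3.141, -0.003, -3.093]
contact_force: [-0.5, 0.4, 1.1]
opening: 0.0004
grip_force: 0.0
```

arm_command:
  xyz:
    - [4, 0.2, 0]
    - [4, 0.2, 0]
    - [4, 0.2, 0]
    - [4, 0.2, 0]
    - [4, 0.2, 0]
    - [4, 0.2, 0]
    - [4, 0.2, 0]
    - [4, 0.2, 0]
    - [4, 0.2, 0]
    - [4, 0.2, 0]
    - [4, 0.2, 0]
    - [4, 0.2, 0]
    - [4, 0.2, 0]
    - [4, 0.2, 0]
    - [4, 0.2, 0]
    - [4, 0.2, 0]
    - [4, 0.2, 0]
    - [0, 0, 0]
  spin: [0, 0, 0, 0, 0, 0, 0, 0, 0, 0, 0, 0, 0, 0, 0, 0, 0, 0]

```text
time: 19.9
tool_pos: [0.5936, 0.3049, 0.3221]
tool_rot: [3.141, 0.002, -3.093]
contact_force: [1.9, -0.1, 3.1]
opening: 0.0005
grip_force: 1.3
```

arm_command:
  xyz:
    - [-15, -0.7, 0]
    - [-20, -1, 0]
    - [-20, -1, 0]
    - [-20, -1, 20]
    - [-20, -10, 20]
    - [-10, -20, 20]
    - [0, -30, 10]
    - [0, -30, 0]
    - [0, -30, 0]
    - [0, 0, 0]
  spin: [0, 0, 0, 0, 0, 0, 0, 0, 0, 0]

```text
time: 20.9
tool_pos: [0.4876, 0.1787, 0.3917]
tool_rot: [-3.141, -0.001, -3.095]
contact_force: [0.7, -0.8, -0.1]
opening: 0.0004
grip_force: 0.0
```

Run:
```python
from h import *
c=cap('top','top5'); im=c['img']
cv2.imwrite('pics/t5c.png',cv2.resize(im[30:340,130:450,::-1],(620,600),interpolation=cv2.INTER_CUBIC)); units(c)
```

```text
px [291. 155.] xy [767.7  32.3] size [82. 38.] z 0.0405 yaw 0.8
px [315. 156.] xy [763.6 -38.8] size [79. 35.] z 0.0407 yaw 1.1
px [318. 205.] xy [616.8 -49. ] size [86. 39.] z 0.037 yaw 4.7
px [282. 235.] xy [528.9  49.9] size [39. 83.] z 0.0368 yaw 164.5
px [319. 274.] xy [420.6 -55.9] size [38. 84.] z 0.0368 yaw 167.6
```

View pics/t5c.png

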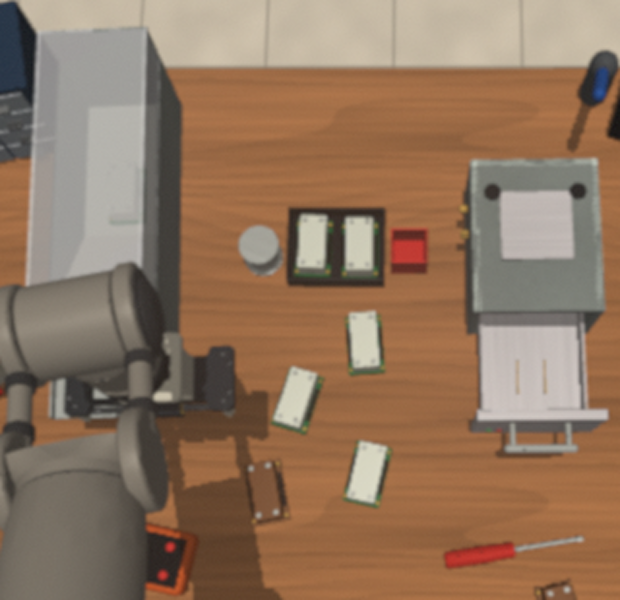

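The crop shows unit0 down inside the bin at (123,193) and the drawer empty. The three loose units have not moved. Next is the unit at (529,50).

arm_command:
  xyz:
    - [7, -21.5, 0]
    - [7, -21.5, 0]
    - [7, -21.5, 0]
    - [7, -21.5, 0]
    - [7, -21.5, 0]
    - [6.3, -21.3, 0]
    - [0, 0, -20]
    - [0, 0, -20]
    - [0, 0, -20]
    - [0, 0, -20]
    - [0, 0, -20]
    - [0, 0, -15]
    - [0, 0, 0]
    - [0, 0, 0]
  spin: [-3, -3, -3, -3, -3, -3.2, 0, 0, 0, 0, 0, 0, 0, 0]
  jaw: 0.5

```text
time: 22.35
tool_pos: [0.5293, 0.0531, 0.2768]
tool_rot: [3.141, -0.0, 2.874]
contact_force: [-0.7, -0.2, 0.8]
opening: 0.0691
grip_force: 0.0
```

arm_command:
  xyz:
    - [0, -3, -15]
    - [0, 0, -15]
    - [0, 0, -15]
    - [0, 0, -15]
    - [0, 0, -12]
    - [0, 0, -8]
    - [0, 0, 0]
  spin: [0, 0, 0, 0, 0, 0, 0]

```text
time: 23.05
tool_pos: [0.529, 0.0496, 0.1962]
tool_rot: [-3.141, -0.001, 2.873]
contact_force: [-0.2, 0.4, 0.3]
opening: 0.069
grip_force: 0.0
```

arm_command:
  xyz:
    - [0, 0, 0]
    - [0, 0, 0]
    - [0, 0, 0]
    - [0, 0, 0]
    - [0, 0, 0]
    - [0, 0, 0]
    - [0, 0, 0]
  spin: [0, 0, 0, 0, 0, 0, 0]
  jaw: -0.4
  squeeze: 18

```text
time: 23.75
tool_pos: [0.5292, 0.0495, 0.1971]
tool_rot: [3.141, 0.001, 2.873]
contact_force: [-0.4, -0.6, 5.0]
opening: 0.0399
grip_force: 17.9
```

arm_command:
  xyz:
    - [0, 0, 8]
    - [0, 0, 15]
    - [0, 0, 25]
    - [0, 0, 25]
    - [0, 0, 25]
    - [0, 0, 25]
    - [0, 0, 25]
    - [0, 0, 25]
    - [0, 0, 25]
    - [1.3, 36, 5]
    - [1.3, 36, 0]
    - [1.3, 36, 0]
    - [1.3, 36, 0]
    - [1.3, 36, 0]
    - [1.3, 36, 0]
    - [1.3, 36, 0]
    - [0, 0, 0]
    - [0, 0, 0]
  spin: [0, 0, 0, 0, 0, 0, 0, 0, 0, 2.6, 2.6, 2.6, 2.6, 2.6, 2.6, 2.6, 0, 0]

```text
time: 25.55
tool_pos: [0.5377, 0.302, 0.3992]
tool_rot: [-3.141, -0.001, -3.091]
contact_force: [0.7, 0.1, -1.0]
opening: 0.0397
grip_force: 17.9
```

arm_command:
  xyz:
    - [0, 0, -15]
    - [0, 0, -15]
    - [0, 0, -15]
    - [0, 0, -12]
    - [0, 0, -9]
    - [4, 0.2, -1]
    - [4, 0.2, 0]
    - [4, 0.2, 0]
    - [4, 0.2, 0]
    - [4, 0.2, 0]
    - [4, 0.2, 0]
    - [4, 0.2, 0]
    - [4, 0.2, 0]
    - [4, 0.2, 0]
    - [4, 0.2, 0]
    - [4, 0.2, 0]
    - [4, 0.2, 0]
    - [0, 0, 0]
  spin: [0, 0, 0, 0, 0, 0, 0, 0, 0, 0, 0, 0, 0, 0, 0, 0, 0, 0]

```text
time: 27.35
tool_pos: [0.5866, 0.3038, 0.3324]
tool_rot: [-3.142, -0.0, -3.093]
contact_force: [-1.1, -0.2, -2.7]
opening: 0.0398
grip_force: 17.9
```

arm_command:
  xyz:
    - [0, 0, -1]
    - [0, 0, 0]
    - [0, 0, 0]
    - [0, 0, 0]
    - [0, 0, 0]
  spin: [0, 0, 0, 0, 0]
  jaw: 0.3

```text
time: 27.85
tool_pos: [0.5862, 0.3039, 0.332]
tool_rot: [3.141, 0.001, -3.092]
contact_force: [-0.6, -0.4, 0.1]
opening: 0.0598
grip_force: 0.0
```

arm_command:
  xyz:
    - [0, 0, 10]
    - [0, 0, 20]
    - [0, 0, 15]
    - [-16, -0.8, 0]
    - [-16, -0.8, 0]
    - [-16, -0.8, 0]
    - [-17, -0.8, 0]
    - [0, 0, 0]
  spin: [0, 0, 0, 0, 0, 0, 0, 0]

```text
time: 28.65
tool_pos: [0.5198, 0.3009, 0.378]
tool_rot: [3.141, 0.0, -3.091]
contact_force: [0.7, 0.3, -0.9]
opening: 0.0599
grip_force: 0.0
```

arm_command:
  xyz:
    - [0, 0, -15]
    - [0, 0, -15]
    - [0, 0, -15]
    - [0, 0, -11]
    - [0, 0, 0]
    - [0, 0, 0]
    - [0, 0, 0]
  spin: [0, 0, 0, 0, 0, 0, 0]
  jaw: -1

```text
time: 29.35
tool_pos: [0.5216, 0.3007, 0.3217]
tool_rot: [3.141, 0.002, -3.092]
contact_force: [0.3, 0.4, -0.1]
opening: 0.0084
grip_force: 0.0
```

arm_command:
  xyz:
    - [4, 0.2, 0]
    - [4, 0.2, 0]
    - [4, 0.2, 0]
    - [4, 0.2, 0]
    - [4, 0.2, 0]
    - [4, 0.2, 0]
    - [4, 0.2, 0]
    - [4, 0.2, 0]
    - [4, 0.2, 0]
    - [4, 0.2, 0]
    - [4, 0.2, 0]
    - [4, 0.2, 0]
    - [4, 0.2, 0]
    - [4, 0.2, 0]
    - [4, 0.2, 0]
    - [4, 0.2, 0]
    - [4, 0.2, 0]
    - [4, 0.2, 0]
    - [2, 0, 0]
    - [0, 0, 0]
  spin: [0, 0, 0, 0, 0, 0, 0, 0, 0, 0, 0, 0, 0, 0, 0, 0, 0, 0, 0, 0]

```text
time: 31.35
tool_pos: [0.5957, 0.3042, 0.321]
tool_rot: [3.141, 0.002, -3.093]
contact_force: [1.8, -0.0, 1.8]
opening: 0.0005
grip_force: 1.3
```

arm_command:
  xyz:
    - [-15, -0.7, 0]
    - [-20, -1, 0]
    - [-20, -1, 0]
    - [-20, -1, 20]
    - [-20, -10, 20]
    - [-5, -30, 20]
    - [0, -40, 10]
    - [0, -40, 0]
    - [0, -40, 0]
    - [0, -40, 0]
    - [0, 0, 0]
  spin: [0, 0, 0, 0, 0, 0, 0, 0, 0, 0, 0]

```text
time: 32.45
tool_pos: [0.495, 0.097, 0.3906]
tool_rot: [-3.14, -0.001, -3.097]
contact_force: [-0.1, 0.5, 0.9]
opening: 0.0006
grip_force: 0.0
```

Run:
```python
from h import *
c=cap('top','top6'); im=c['img']
cv2.imwrite('pics/t6c.png',cv2.resize(im[30:340,130:450,::-1],(620,600),interpolation=cv2.INTER_CUBIC)); units(c)
```

```text
px [291. 154.] xy [768.5  32.4] size [84. 38.] z 0.0407 yaw 0.9
px [315. 156.] xy [763.6 -38.7] size [79. 35.] z 0.0408 yaw 0.9
px [318. 205.] xy [616.4 -49. ] size [82. 39.] z 0.0365 yaw 5.0
px [319. 274.] xy [420.4 -55.7] size [39. 83.] z 0.0363 yaw 167.8
```

View pics/t6c.png

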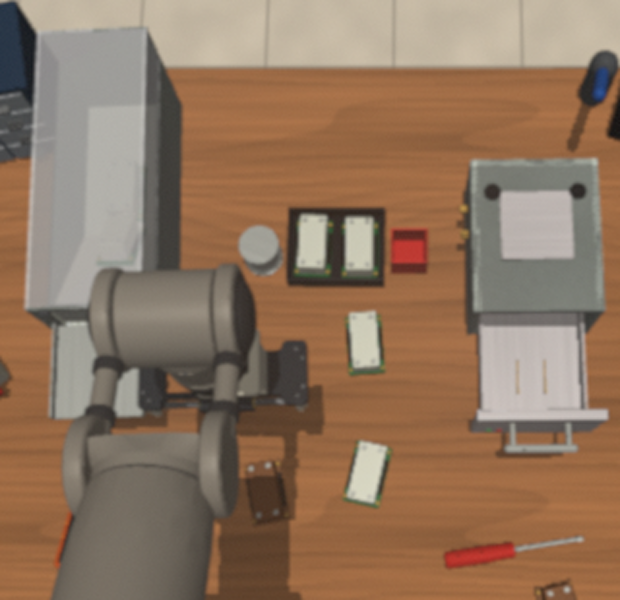

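The crop shows two modules inside the bin, at (122,180) and (115,235), with the shelf clear. Next is the unit at (616,-49).

arm_command:
  xyz:
    - [20.2, -24.3, 0]
    - [20.2, -24.3, 0]
    - [20.2, -24.3, 0]
    - [20.2, -24.3, 0]
    - [20.2, -24.3, 0]
    - [20.4, -24.5, 0]
    - [0, 0, -20]
    - [0, 0, -20]
    - [0, 0, -20]
    - [0, 0, -20]
    - [0, 0, -20]
    - [0, 0, -15]
    - [0, 0, 0]
    - [0, 0, 0]
  spin: [0.4, 0.4, 0.4, 0.4, 0.4, 0.4, 0, 0, 0, 0, 0, 0, 0, 0]
  jaw: 0.5

```text
time: 33.9
tool_pos: [0.6168, -0.0444, 0.2758]
tool_rot: [3.141, -0.0, -3.049]
contact_force: [0.3, -0.3, 0.0]
opening: 0.0687
grip_force: 0.0
```

arm_command:
  xyz:
    - [0, -4.6, -15]
    - [0, 0, -15]
    - [0, 0, -15]
    - [0, 0, -15]
    - [0, 0, -12]
    - [0, 0, -8]
    - [0, 0, 0]
  spin: [0, 0, 0, 0, 0, 0, 0]

```text
time: 34.6
tool_pos: [0.6165, -0.0498, 0.1951]
tool_rot: [3.141, -0.001, -3.05]
contact_force: [0.2, 0.9, -0.6]
opening: 0.0684
grip_force: 0.0
```

arm_command:
  xyz:
    - [0, 0, 0]
    - [0, 0, 0]
    - [0, 0, 0]
    - [0, 0, 0]
    - [0, 0, 0]
    - [0, 0, 0]
    - [0, 0, 0]
  spin: [0, 0, 0, 0, 0, 0, 0]
  jaw: -0.4
  squeeze: 18

```text
time: 35.3
tool_pos: [0.6167, -0.0501, 0.1962]
tool_rot: [-3.141, 0.001, -3.051]
contact_force: [-1.2, 0.1, 4.6]
opening: 0.0396
grip_force: 18.0
```

arm_command:
  xyz:
    - [0, 0, 8]
    - [0, 0, 15]
    - [0, 0, 25]
    - [0, 0, 25]
    - [0, 0, 25]
    - [0, 0, 25]
    - [0, 0, 25]
    - [0, 0, 28]
    - [0, 0, 28]
    - [-7.9, 35.2, 0]
    - [-7.9, 35.2, 0]
    - [-7.9, 35.2, 0]
    - [-7.9, 35.2, 0]
    - [-7.9, 35.2, 0]
    - [-7.9, 35.2, 0]
    - [-7.9, 35.2, 0]
    - [-7.9, 35.2, 0]
    - [-7.9, 35.2, 0]
    - [-7.6, 35.2, 0]
    - [0, 0, 0]
  spin: [0, 0, 0, 0, 0, 0, 0, 0, 0, -0.24, -0.24, -0.24, -0.24, -0.24, -0.24, -0.24, -0.24, -0.24, -0.24, 0]

```text
time: 37.3
tool_pos: [0.5361, 0.3058, 0.4005]
tool_rot: [3.14, 0.0, -3.088]
contact_force: [0.3, 0.3, -1.8]
opening: 0.0399
grip_force: 18.0
```

arm_command:
  xyz:
    - [0, 0, 0]
    - [0, 0, -15]
    - [0, 0, -15]
    - [0, 0, -15]
    - [0, 0, -12]
    - [0, 0, -9]
    - [4, 0.2, -2]
    - [4, 0.2, 0]
    - [4, 0.2, 0]
    - [4, 0.2, 0]
    - [4, 0.2, 0]
    - [4, 0.2, 0]
    - [4, 0.2, 0]
    - [4, 0.2, 0]
    - [4, 0.2, 0]
    - [4, 0.2, 0]
    - [4, 0.2, 0]
    - [4, 0.2, 0]
    - [0, 0, 0]
  spin: [0, 0, 0, 0, 0, 0, 0, 0, 0, 0, 0, 0, 0, 0, 0, 0, 0, 0, 0]

```text
time: 39.2
tool_pos: [0.5863, 0.3043, 0.3314]
tool_rot: [3.142, -0.0, -3.093]
contact_force: [-1.4, 0.7, -2.9]
opening: 0.0402
grip_force: 18.0
```

arm_command:
  xyz:
    - [0, 0, -1]
    - [0, 0, 0]
    - [0, 0, 0]
    - [0, 0, 0]
    - [0, 0, 0]
  spin: [0, 0, 0, 0, 0]
  jaw: 0.3

```text
time: 39.7
tool_pos: [0.5859, 0.3044, 0.331]
tool_rot: [3.141, 0.001, -3.092]
contact_force: [0.3, 0.1, 0.2]
opening: 0.0596
grip_force: 0.0
```

arm_command:
  xyz:
    - [0, 0, 10]
    - [0, 0, 20]
    - [0, 0, 15]
    - [-16, -0.8, 0]
    - [-16, -0.8, 0]
    - [-16, -0.8, 0]
    - [-17, -0.8, 0]
    - [0, 0, 0]
  spin: [0, 0, 0, 0, 0, 0, 0, 0]

```text
time: 40.5
tool_pos: [0.5195, 0.3014, 0.377]
tool_rot: [3.141, 0.0, -3.091]
contact_force: [-0.3, -0.3, -0.3]
opening: 0.0596
grip_force: 0.0
```

arm_command:
  xyz:
    - [0, 0, -15]
    - [0, 0, -15]
    - [0, 0, -15]
    - [0, 0, -11]
    - [0, 0, 0]
    - [0, 0, 0]
    - [0, 0, 0]
  spin: [0, 0, 0, 0, 0, 0, 0]
  jaw: -1

```text
time: 41.2
tool_pos: [0.5213, 0.3013, 0.3207]
tool_rot: [3.141, 0.002, -3.092]
contact_force: [0.3, -0.3, 0.7]
opening: 0.0084
grip_force: 0.0
```

arm_command:
  xyz:
    - [4, 0.2, 0]
    - [4, 0.2, 0]
    - [4, 0.2, 0]
    - [4, 0.2, 0]
    - [4, 0.2, 0]
    - [4, 0.2, 0]
    - [4, 0.2, 0]
    - [4, 0.2, 0]
    - [4, 0.2, 0]
    - [4, 0.2, 0]
    - [4, 0.2, 0]
    - [4, 0.2, 0]
    - [4, 0.2, 0]
    - [4, 0.2, 0]
    - [4, 0.2, 0]
    - [4, 0.2, 0]
    - [4, 0.2, 0]
    - [4, 0.2, 0]
    - [2, 0, 0]
    - [0, 0, 0]
  spin: [0, 0, 0, 0, 0, 0, 0, 0, 0, 0, 0, 0, 0, 0, 0, 0, 0, 0, 0, 0]

```text
time: 43.2
tool_pos: [0.5954, 0.3048, 0.3201]
tool_rot: [3.141, 0.002, -3.093]
contact_force: [0.8, 0.2, 2.8]
opening: 0.0006
grip_force: 1.5
```

arm_command:
  xyz:
    - [-15, -0.7, 0]
    - [-20, -1, 0]
    - [-20, -1, 0]
    - [-20, -1, 20]
    - [-20, -10, 20]
    - [-5, -30, 20]
    - [0, -40, 10]
    - [0, -40, 0]
    - [0, -40, 0]
    - [0, -40, 0]
    - [0, 0, 0]
  spin: [0, 0, 0, 0, 0, 0, 0, 0, 0, 0, 0]

```text
time: 44.3
tool_pos: [0.4947, 0.0975, 0.3895]
tool_rot: [-3.14, -0.001, -3.097]
contact_force: [-0.8, 0.1, -0.9]
opening: 0.0003
grip_force: 0.0
```

Run:
```python
from h import *
c=cap('top','top7'); im=c['img']
cv2.imwrite('pics/t7c.png',cv2.resize(im[30:340,130:450,::-1],(620,600),interpolation=cv2.INTER_CUBIC)); units(c)
```

```text
px [291. 154.] xy [768.1  32.3] size [83. 38.] z 0.0406 yaw 1.1
px [315. 155.] xy [763.3 -38.7] size [79. 35.] z 0.0405 yaw 1.0
px [319. 274.] xy [420.4 -55.7] size [39. 82.] z 0.0364 yaw 167.6
```

View pics/t7c.png

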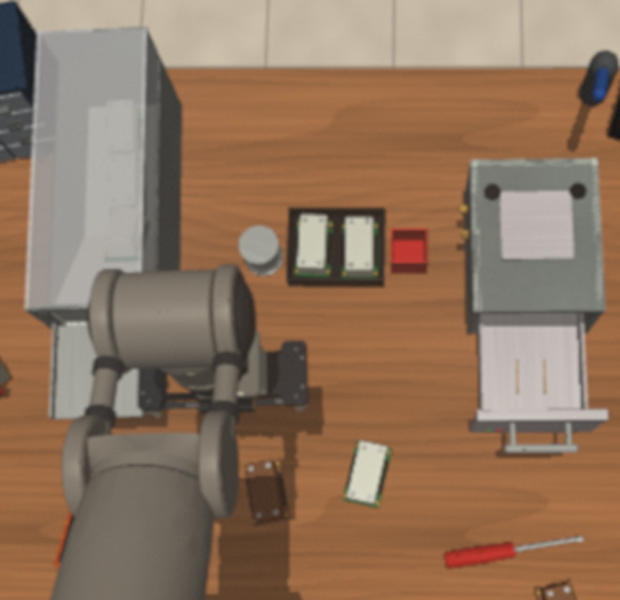

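The crop shows three modules in a row inside the bin, at (120,125), (122,180) and (122,235), with the shelf clear. The last loose unit is at (420,-56).

arm_command:
  xyz:
    - [-12.4, -25.5, 0]
    - [-12.4, -25.5, 0]
    - [-12.4, -25.5, 0]
    - [-12.4, -25.5, 0]
    - [-12.4, -25.5, 0]
    - [-12.4, -25.5, 0]
    - [0, 0, -20]
    - [0, 0, -20]
    - [0, 0, -20]
    - [0, 0, -20]
    - [0, 0, -20]
    - [0, 0, -15]
    - [0, 0, 0]
    - [0, 0, 0]
  spin: [-2.5, -2.5, -2.5, -2.5, -2.5, -2.5, 0, 0, 0, 0, 0, 0, 0, 0]
  jaw: 0.5

```text
time: 45.75
tool_pos: [0.4208, -0.0513, 0.2749]
tool_rot: [3.141, -0.001, 2.93]
contact_force: [-0.1, -1.3, 0.7]
opening: 0.0688
grip_force: 0.0
```

Run:
```python
from h import *
c=cap('side','side8'); units(c)
```

```text
px [623.  12.] xy [2408.   372.8] size [ 33. 157.] z 0.0357 yaw 91.9
px [372. 205.] xy [767.6  30.4] size [45. 86.] z 0.0392 yaw 175.8
px [389. 220.] xy [764.6 -40.7] size [88. 44.] z 0.0393 yaw 1.3
```

arm_command:
  xyz:
    - [0, -4.4, -15]
    - [0, 0, -15]
    - [0, 0, -15]
    - [0, 0, -15]
    - [0, 0, -12]
    - [0, 0, -7]
    - [0, 0, 0]
  spin: [0, 0, 0, 0, 0, 0, 0]

```text
time: 46.5
tool_pos: [0.4206, -0.0562, 0.1957]
tool_rot: [3.141, -0.0, 2.929]
contact_force: [0.6, -0.0, -0.1]
opening: 0.0692
grip_force: 0.0
```

arm_command:
  xyz:
    - [0, 0, 0]
    - [0, 0, 0]
    - [0, 0, 0]
    - [0, 0, 0]
    - [0, 0, 0]
    - [0, 0, 0]
    - [0, 0, 0]
  spin: [0, 0, 0, 0, 0, 0, 0]
  jaw: -0.4
  squeeze: 18

```text
time: 47.2
tool_pos: [0.4206, -0.0564, 0.1961]
tool_rot: [3.142, 0.001, 2.929]
contact_force: [-0.2, 1.0, 6.4]
opening: 0.04
grip_force: 18.0
```

arm_command:
  xyz:
    - [0, 0, 8]
    - [0, 0, 15]
    - [0, 0, 25]
    - [0, 0, 25]
    - [0, 0, 25]
    - [0, 0, 25]
    - [0, 0, 25]
    - [0, 0, 28]
    - [0, 0, 28]
    - [11.7, 35.8, 0]
    - [11.7, 35.8, 0]
    - [11.7, 35.8, 0]
    - [11.7, 35.8, 0]
    - [11.7, 35.8, 0]
    - [11.7, 35.8, 0]
    - [11.7, 35.8, 0]
    - [11.7, 35.8, 0]
    - [11.7, 35.8, 0]
    - [12, 36, 0]
    - [0, 0, 0]
  spin: [0, 0, 0, 0, 0, 0, 0, 0, 0, 1.5, 1.5, 1.5, 1.5, 1.5, 1.5, 1.5, 1.5, 1.5, 1.5, 0]

```text
time: 49.2
tool_pos: [0.5378, 0.3055, 0.3986]
tool_rot: [3.14, -0.001, -3.088]
contact_force: [1.2, -0.4, -2.6]
opening: 0.0398
grip_force: 18.0
```

arm_command:
  xyz:
    - [0, 0, 0]
    - [0, 0, 0]
  spin: [0, 0]

```text
time: 49.4
tool_pos: [0.5375, 0.3011, 0.3995]
tool_rot: [-3.141, -0.001, -3.093]
contact_force: [-1.0, 0.2, -2.4]
opening: 0.0395
grip_force: 18.0
```

arm_command:
  xyz:
    - [0, 1, -15]
    - [0, 0, -15]
    - [0, 0, -15]
    - [0, 0, -12]
    - [0, 0, -9]
    - [4, 0.2, -1]
    - [4, 0.2, 0]
    - [4, 0.2, 0]
    - [4, 0.2, 0]
    - [4, 0.2, 0]
    - [4, 0.2, 0]
    - [4, 0.2, 0]
    - [4, 0.2, 0]
    - [4, 0.2, 0]
    - [4, 0.2, 0]
    - [4, 0.2, 0]
    - [4, 0.2, 0]
    - [0, 0, 0]
  spin: [0, 0, 0, 0, 0, 0, 0, 0, 0, 0, 0, 0, 0, 0, 0, 0, 0, 0]

```text
time: 51.2
tool_pos: [0.5862, 0.3052, 0.3324]
tool_rot: [3.142, -0.0, -3.093]
contact_force: [-0.5, 1.0, -3.1]
opening: 0.0398
grip_force: 18.0
```

arm_command:
  xyz:
    - [0, 0, -1]
    - [0, 0, 0]
    - [0, 0, 0]
    - [0, 0, 0]
    - [0, 0, 0]
  spin: [0, 0, 0, 0, 0]
  jaw: 0.3

```text
time: 51.7
tool_pos: [0.5858, 0.3053, 0.3321]
tool_rot: [3.141, 0.001, -3.092]
contact_force: [0.1, 0.6, 0.2]
opening: 0.0598
grip_force: 0.0
```

arm_command:
  xyz:
    - [0, 0, 10]
    - [0, 0, 20]
    - [0, 0, 15]
    - [-16, -0.8, 0]
    - [-16, -0.8, 0]
    - [-16, -0.8, 0]
    - [-17, -0.8, 0]
    - [0, 0, 0]
  spin: [0, 0, 0, 0, 0, 0, 0, 0]

```text
time: 52.5
tool_pos: [0.5194, 0.3023, 0.378]
tool_rot: [3.141, 0.0, -3.091]
contact_force: [-0.3, -0.1, 0.5]
opening: 0.0597
grip_force: 0.0
```

arm_command:
  xyz:
    - [0, 0, -15]
    - [0, 0, -15]
    - [0, 0, -15]
    - [0, 0, -11]
    - [0, 0, 0]
    - [0, 0, 0]
    - [0, 0, 0]
  spin: [0, 0, 0, 0, 0, 0, 0]
  jaw: -1

```text
time: 53.2
tool_pos: [0.5212, 0.3022, 0.3217]
tool_rot: [3.141, 0.002, -3.092]
contact_force: [0.1, 0.7, -0.6]
opening: 0.0084
grip_force: 0.0
```

arm_command:
  xyz:
    - [4, 0.2, 0]
    - [4, 0.2, 0]
    - [4, 0.2, 0]
    - [4, 0.2, 0]
    - [4, 0.2, 0]
    - [4, 0.2, 0]
    - [4, 0.2, 0]
    - [4, 0.2, 0]
    - [4, 0.2, 0]
    - [4, 0.2, 0]
    - [4, 0.2, 0]
    - [4, 0.2, 0]
    - [4, 0.2, 0]
    - [4, 0.2, 0]
    - [4, 0.2, 0]
    - [4, 0.2, 0]
    - [4, 0.2, 0]
    - [4, 0.2, 0]
    - [2, 0, 0]
    - [0, 0, 0]
  spin: [0, 0, 0, 0, 0, 0, 0, 0, 0, 0, 0, 0, 0, 0, 0, 0, 0, 0, 0, 0]

```text
time: 55.2
tool_pos: [0.5953, 0.3056, 0.3211]
tool_rot: [3.141, 0.002, -3.093]
contact_force: [1.4, -0.1, 2.7]
opening: 0.0005
grip_force: 1.5
```

arm_command:
  xyz:
    - [-15, -0.7, 0]
    - [-20, -1, 0]
    - [-20, -1, 0]
    - [-20, -1, 20]
    - [-20, -10, 20]
    - [-5, -30, 20]
    - [0, -40, 10]
    - [0, -40, 0]
    - [0, -40, 0]
    - [-8, -40, 0]
    - [-8, -40, 0]
    - [-8, -40, 0]
    - [-8, -40, 0]
    - [-8, -40, 0]
    - [-8, -40, 0]
    - [-8, -40, 0]
    - [-8, -40, 0]
    - [-9, -40, 0]
    - [0, -30, 0]
    - [0, 0, 0]
  spin: [0, 0, 0, 0, 0, 0, 0, 0, 0, -0.3, -0.3, -0.3, -0.3, -0.3, -0.3, -0.3, -0.3, -0.3, 0, 0]

```text
time: 57.2
tool_pos: [0.4212, -0.251, 0.3902]
tool_rot: [-3.141, -0.0, 3.14]
contact_force: [1.0, 0.3, 0.5]
opening: 0.0001
grip_force: 0.0
```

Run:
```python
from h import *
o=observe(); print(o['tool_pos'],o['tool_rot'])
c=cap('top','top9'); im=c['img']
cv2.imwrite('pics/t9c.png',cv2.resize(im[30:340,130:450,::-1],(620,600),interpolation=cv2.INTER_CUBIC)); units(c)
s=cap('side','side9')['img']; cv2.imwrite('pics/s9c.png',cv2.resize(s[60:240,150:410,::-1],(780,540),interpolation=cv2.INTER_CUBIC))
X=cloud(c); r=X[188:260,140:220]; m=(r[...,2]>.125)&(r[...,2]<.18)
for x in np.arange(.48,.64,.01):
    k=r[(abs(r[...,0]-x)<.005)&(abs(r[...,1]-.303)<.03)]; print(round(x,2),len(k),np.median(k[:,2]).round(3) if len(k) else '',end=' ')
```

```text
[ 0.42122948 -0.25100662  0.39023938] [-3.14109841e+00 -4.58467986e-04  3.13981600e+00]
px [291. 154.] xy [767.3  32.2] size [81. 38.] z 0.0405 yaw 0.8
px [315. 156.] xy [763.5 -38.8] size [79. 35.] z 0.0404 yaw 1.0
0.48 126 0.007 0.49 153 0.128 0.5 145 0.128 0.51 92 0.13 0.52 91 0.131 0.53 85 0.131 0.54 91 0.131 0.55 98 0.131 0.56 83 0.131 0.57 93 0.13 0.58 95 0.13 0.59 92 0.131 0.6 88 0.131 0.61 267 0.153 0.62 3 0.171 0.63 0  0.64 0
```

View pics/t9c.png

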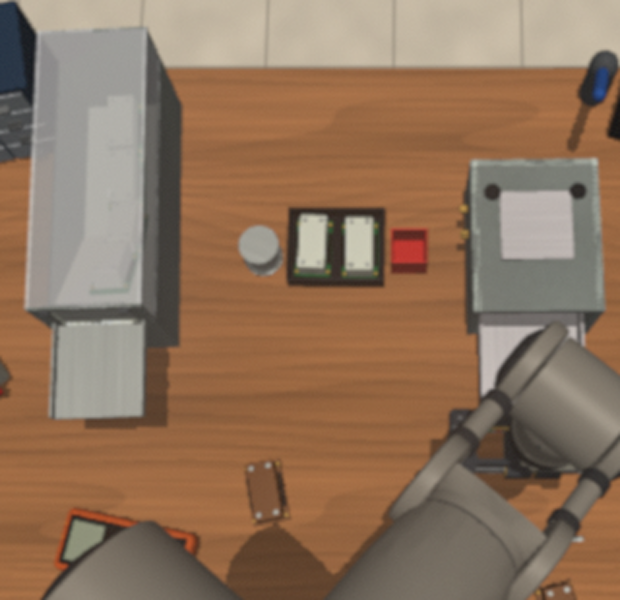

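View pics/s9c.png

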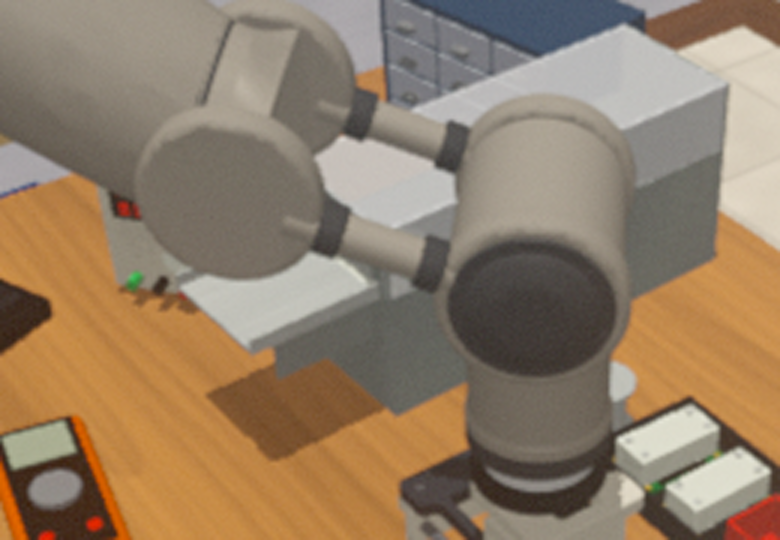

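The top crop shows four modules in the bin, the last one on the slide at (112,265), and the shelf empty at height 0.131. The side crop also shows the shelf clear. Now to shut the drawer.

arm_command:
  xyz:
    - [0, -21, 0]
    - [0, -21, 0]
    - [0, 0, -24]
    - [0, 0, -24]
    - [0, 0, -24]
    - [0, 0, -24]
    - [0, 0, -24]
    - [0, 0, -22]
    - [0, 0, 0]
  spin: [0, 0, 0, 0, 0, 0, 0, 0, 0]

```text
time: 58.2
tool_pos: [0.4214, -0.2879, 0.2463]
tool_rot: [3.137, -0.005, -3.138]
contact_force: [-0.4, 0.3, 0.2]
opening: 0.0005
grip_force: 0.0
```

arm_command:
  xyz:
    - [8, 0, 0]
    - [8, 0, 0]
    - [8, 0, 0]
    - [8, 0, 0]
    - [8, 0, 0]
    - [8, 0, 0]
    - [8, 0, 0]
    - [8, 0, 0]
    - [8, 0, 0]
    - [8, 0, 0]
    - [8, 0, 0]
    - [8, 0, 0]
    - [8, 0, 0]
    - [8, 0, 0]
    - [8, 0, 0]
    - [8, 0, 0]
    - [8, 0, 0]
    - [0, 0, 0]
  spin: [0, 0, 0, 0, 0, 0, 0, 0, 0, 0, 0, 0, 0, 0, 0, 0, 0, 0]

```text
time: 60.0
tool_pos: [0.559, -0.2901, 0.2489]
tool_rot: [-3.141, 0.002, -3.139]
contact_force: [0.4, 0.0, -0.3]
opening: 0.0008
grip_force: 0.0
```

arm_command:
  xyz:
    - [3, 0, 0]
    - [3, 0, 0]
    - [3, 0, 0]
    - [2, 0, 0]
    - [0, 0, 0]
  spin: [0, 0, 0, 0, 0]

```text
time: 60.5
tool_pos: [0.5691, -0.2901, 0.2488]
tool_rot: [-3.141, 0.001, -3.14]
contact_force: [-0.4, -0.1, 0.0]
opening: 0.0002
grip_force: 0.0
```

arm_command:
  xyz:
    - [2, 0, 0]
    - [0, 0, 0]
  spin: [0, 0]

```text
time: 60.7
tool_pos: [0.5702, -0.2901, 0.2487]
tool_rot: [3.141, -0.002, -3.139]
contact_force: [-4.8, -1.0, 2.7]
opening: 0.0005
grip_force: 2.6
```

arm_command:
  xyz:
    - [2, 0, 0]
    - [0, 0, 0]
  spin: [0, 0]

```text
time: 60.9
tool_pos: [0.571, -0.2903, 0.2487]
tool_rot: [3.14, -0.006, -3.139]
contact_force: [-11.8, -0.6, 6.9]
opening: 0.0003
grip_force: 6.2
```

The rising force shows the drawer is against its stop, with the bar at 0.585 as expected. I'll back off and check.

arm_command:
  xyz:
    - [-6, 0, 0]
    - [-20, 0, 0]
    - [-20, 0, 0]
    - [0, 0, 30]
    - [0, 0, 30]
    - [0, 0, 30]
    - [0, 0, 40]
    - [-10, 35, 10]
    - [-10, 35, 0]
    - [-10, 35, 0]
    - [-10, 35, 0]
    - [-10, 35, 0]
    - [-10, 35, 0]
    - [-10, 35, 0]
    - [-10, 35, 0]
    - [0, 0, 0]
    - [0, 0, 0]
  spin: [0, 0, 0, 0, 0, 0, 0, 0, 0, 0, 0, 0, 0, 0, 0, 0, 0]

```text
time: 62.6
tool_pos: [0.4468, -0.0095, 0.3891]
tool_rot: [-3.141, 0.002, -3.138]
contact_force: [-0.4, -1.6, -0.1]
opening: 0.0004
grip_force: 0.0
```

Run:
```python
from h import *
o=observe(); print(o['tool_pos'],o['contact_force'])
c=cap('top','top10'); im=c['img']; X=cloud(c); c0=load('top0'); X0=cloud(c0)
cv2.imwrite('pics/t10c.png',cv2.resize(im[30:340,130:450,::-1],(620,600),interpolation=cv2.INTER_CUBIC))
p=X[150:300,350:470].reshape(-1,3)
k=p[(p[:,2]>.08)&(p[:,2]<.094)&(p[:,0]<.6)&(abs(p[:,1]+.294)<.03)]; print('bar',len(k),np.median(k,axis=0))
for n,x in(('start',X0),('now',X)):   # mouth region: flap face
    r=x[180:205,150:215]; k=r[(abs(r[...,1]-.305)<.045)&(r[...,2]>.135)&(r[...,2]<.19)&(r[...,0]>.6)]
    print(n,len(k),[(round(z,3),np.median(k[abs(k[:,2]-z)<.006][:,0]).round(4)) for z in(.14,.15,.16,.17,.18)])
for z in(.04,.08,.11,.13): print(z,[round(P(c,130+112*.516,30+v*.5167,z)[0]-.728,3) for v in(240,265,292)])
```

```text
[ 0.44678896 -0.00951519  0.38913968] [-0.38476944 -1.6207577  -0.10193178]
bar 83 [ 0.58408683 -0.29295684  0.09028507]
start 183 [(0.14, np.float64(0.6126)), (0.15, np.float64(0.6128)), (0.16, np.float64(0.6127)), (0.17, np.float64(0.6127)), (0.18, np.float64(0.6131))]
now 182 [(0.14, np.float64(0.6128)), (0.15, np.float64(0.6129)), (0.16, np.float64(0.6126)), (0.17, np.float64(0.6128)), (0.18, np.float64(0.613))]
0.04 [np.float64(0.038), np.float64(-0.001), np.float64(-0.044)]
0.08 [np.float64(0.022), np.float64(-0.016), np.float64(-0.057)]
0.11 [np.float64(0.01), np.float64(-0.028), np.float64(-0.067)]
0.13 [np.float64(0.002), np.float64(-0.035), np.float64(-0.074)]
```

View pics/t10c.png

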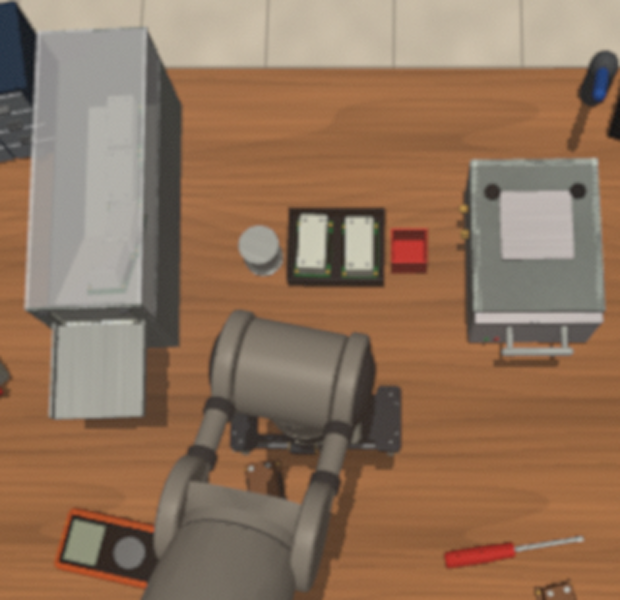

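The drawer is flush and its bar is at the shut position. The flap face matches the starting picture to within 0.3 mm. All four modules are in the bin, the last one's middle at about x = -0.03 in the bin's own frame. The bystanders and the passed modules have not moved, so I'm handing in.

```bash
python3 -c "
from cell import *
print(hand_in())"
```

```text
the job is handed in; nothing more can be done
None
```

I put all four failed modules in the quarantine bin with the flap shut behind them and the test box drawer fully shut; the job is handed in, but the hand-in returned no verdict.

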